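Press a keyed shaft into a sander's drive pulley and hold it home

ROBOT

A 6-joint arm with a two-finger parallel gripper is mounted at the origin on the work surface. World frame = base frame: x ahead of the robot, y to its left, z up, the work surface at z = 0. Lengths are in m, angles in rad, forces in N, time in s.
With the tool pointing down it reaches from about 0.375 to 0.9 m from the base axis. Payload 3.1 kg.
Tool frame: the origin (TCP) lies between the finger pads; the fingertips stand 19 mm ahead of it and the grasp point (between the pads) is the TCP; z points along the fingers, y is the direction in which the jaws open and shut (so a half turn about z gives the same grasp; the last joint's range is limited). The gripper opens to 87 mm and grips with 3 to 60 N. Pads are 19 mm wide; open, the fingers measure 117 mm over their backs; the gripper's body (75 mm by 190 mm) begins 51 mm behind the grasp point.
Start: joints at [-1.421, 0.527, 1.433, -0, 1.181, -0.178], TCP at [0.201, -0.592, 0.242] pointing down, gripper open.
Joint ranges: [-3.08, 3.08], [-0.75, 2.2], [0.22, 2.44], [-1.43, 4.57], [0, 2.65], [-2.85, 2.85]. Speed limits (rad/s): [2.79, 2.79, 3.14, 3.14, 3.14, 3.14].

INTERFACE

Orientations are given as a unit quaternion [x, y, z, w].
In Python, from rig import robot gives the robot as it stands.
- The arm moves only by the tool apply_moves, never from a script. Its argument "series" is a list of rows, each a list of 7 numbers: the shift along the tool's x, y, z in cm, then the turn, a rotation vector about the tool's x, y, z in degrees, then the opening, from 0 (shut) to 1 (fully open). In form: [[dx, dy, dz, rx, ry, rz, grip], ...]. A call has 1 to 5 rows; each row is the pose to reach, as a shift and turn from the pose commanded when the call began, along the tool's axes at that moment; what a row does not reach only later rows make up. A row lasts 1/12 s, in which the tool goes at most 41.7 mm and 7.16 degrees, less where a joint would pass 70% of its speed; a pose out of reach is approached as far as the arm can. A call with a gripper value outside its range is refused whole. The fingers move at their own pace and stop on an object; "newtons" is the grip in N (left out, the last holds). Time passes only in rows, so rows that repeat a pose let the fingers close. It gives the time, the measured TCP pose, the force and the opening at its end, in the units of the state.
- robot.get_obs(): the state, without advancing time (a new reading comes with each control period).
- robot.camera(name): name is "side" or "top"; returns the picture (384x512x3 uint8, red, green, blue); there is no depth.
- robot.camera_params(name): a dict with "mtx" (3x3 intrinsics, pixels), "origin" and "rotation" of the camera in the world. Camera axes: x right, y down, z forward; pixel columns grow to the right and rows downward; lengths in m; the calibration is good to about 2 mm. A picture is of the moment at which its call begins. camera_params takes no time and is no camera call.
- robot.hand_in(): hands the job in, once; it reports no verdict.
The state is a dict: "time": time; "q": joint angles; "joint_velocities": joint speeds; "joint_torque": joint torques, N m; "position": TCP position; "tool_rot": TCP orientation; "ft_force": force on the tool from outside, world axes, zero at the start; "moment": the same for the moment, N m; "grip_width": finger opening in m.
Only numpy, scipy, OpenCV 4.12 (cv2) and the standard library are available. Lean on these libraries where they do the work, as an engineer would, in place of code of your own. Each camera call takes 0.05 s, during which the arm holds its last target. There are 200 camera calls.

TASK

On the pulley jig, slide the carriage by its red post out from under the clear guard, as far as it goes, to the yellow-marked loading place. Then take the keyed shaft from the wooden block, push its nose into the pulley's bore, turn it until the key slips into the keyway, and push it fully home against the spring, collar down on the pulley's boss. Finish while still holding it pressed home, not letting go, and leave the other things on the bench where they are.

Things in the scene. Friction and masses are not known exactly. Their poses are not given: they have to be found in the camera images.
- jig: Dark steel jig plate fixed to the bench, 12 mm thick, x +-75 mm, y -215 to +115 mm from its origin, which lies on the bench under the centre of the yellow-marked loading place. Its y axis is the slide direction. White-marked parking place at y -140 mm, under a fixed clear guard (x +-60, y -205 to -85, z 92 to 97 mm) on a 97 mm high blue wall at y -207 mm.
- carriage (a joint): Travel (m) of the aluminium carriage along the jig's +y: 0 = parked under the guard, 0.14 m = against the stop at the yellow-marked loading place. It starts between 0 and 0.03, slides with about 5 N of friction and stays where it is left. Carriage plate 110 x 155 x 12 mm, top 24 mm above the bench.
- post (a point): Red upright round post on the carriage, 18 mm in diameter, from the carriage plate (24 mm above the bench) to 85 mm above the bench, 80 mm to the jig's +y from the pulley's axis. This point is on the post's axis, at its top end, 85 mm above the bench. Axes parallel to the jig's.
- bore (a point): Centre of the mouth of the pulley's bore, on the boss's top, 82 mm above the bench; z up along the bore, x to the keyway (yellow line beside it). Bore 26.5 mm wide, 34 deep; keyway full depth, 8.5 mm wide, out to 17.8 mm from the axis. Steel boss 60 mm across, 34 high, on a pulley disc 96 mm across, top 48 mm above the bench. At 0.14 carriage travel it is over the jig's origin.
- pulley (a joint): Angle (rad) of the pulley on the carriage about z: at 0 the keyway points to the jig's +x; starts within +-0.6. Stiff to turn (0.4 N m), stops at +-0.8.
- ejector (a joint): Brass spring plate in the bore, 22 mm below its mouth; value = how far it is pressed down (m), 0 at rest. It meets the shaft's nose at 22 mm depth and pushes back with 5 N, rising to 9 N when the shaft is home (32 mm deep, value 0.010). A shaft let go pops up about 10 mm.
- block: Dark wooden storage block, fixed, 90 x 90 x 42 mm, with a 35 mm hole, 36 mm deep, in the middle of its top. Origin: centre of its underside.
- shaft: Loose steel shaft, about 0.3 kg, 92 mm long, upright in the block, collar on the block's top, key hidden in the hole, key within 0.5 rad of world +x. Origin: nose's lower end; z up, x to the key. Journal 24 mm across, 32 long, lowest 4 mm tapered to 18 mm; collar 46 mm across, z 32 to 40 mm; square head 24 x 24 mm, faces square to x and y, z 40 to 92 mm: grip here.
- shoulder (a point): Centre of the underside of the shaft's collar, 32 mm above the nose's end; home when it meets the bore's mouth. Axes as the shaft's. The brass key runs below it from 10 to 32 mm above the nose's end, 7 mm wide, out to 16 mm from the axis (the nose enters 10 mm at any angle). Yellow lines on collar and head show the key's side.
- screwdriver: Bystander: yellow-handled screwdriver lying on the bench.
- sanding_block: Bystander: cork sanding block 60 x 100 x 30 mm. Origin: centre of its underside.
- wax_tin: Bystander: round wax tin, 72 mm across, 60 mm high. Origin: centre of its underside.

How it is judged:
On the way, in this order (a step that is already met when the one before it is completed fails the run):
1. the carriage is slid to the yellow-marked loading place while the shaft still stands in the block (value of joint carriage above 0.132 m and horizontal distance between shaft and block below 0.03 m), for 0.2 s.
2. the key has started into the keyway (z of shoulder in the frame of bore below 0.019 m and horizontal distance between shoulder and bore below 0.004 m), for 0.1 s.
At the end, for the whole second after the job is handed in: The carriage is within 8 mm of its stop at the yellow mark; the shaft's collar is within 2.5 mm of the boss's top, centred within 3 mm, upright within 0.06 rad, its key in the keyway (within 0.25 rad), at rest, and the robot is still holding it there against the spring (value of joint carriage above 0.132 m and z of shoulder in the frame of bore below 0.0025 m and horizontal distance between shoulder and bore below 0.003 m and angle between the x axis of shaft and the x axis of bore, either way round below 0.25 rad and angle between the z axis of shaft and the z axis of bore, either way round below 0.06 rad and contact force between the fingers and shaft above 2 N and linear speed of shaft below 0.02 m/s); the arm keeps its last pose, push and grip.
It fails at once if the screwdriver is disturbed (moved over 30 mm) (distance of screwdriver from where it was at the start of the episode above 0.03 m).
It fails at once if the sanding block is disturbed (moved over 30 mm) (distance of sanding_block from where it was at the start of the episode above 0.03 m).
It fails at once if the wax tin is disturbed (moved over 30 mm) (distance of wax_tin from where it was at the start of the episode above 0.03 m).
It also fails if it takes over 51 s, if anything falls off the work surface, if the arm or the gripper's body presses on something with over 40 N, if the wrist force passes 120 N, or if a joint passes its speed limit or range.

## Working session

There is one attempt and no reset: what is moved stays moved. The work goes in short steps, Python scripts to look and compute and a tool call to move; the robot and the scene stay as the last step left them, time stands still between calls to the robot, and variables do not carry over. Pictures are saved under pics/ and viewed, about 8 in all and at most 12, crops included, and the job is handed in when it is done.

Besides the shell and the picture viewer there is one more tool, called after "Emit:" as a command line: name --pt "numbers of a row" for each row, then --argument value for the rest. apply_moves: Moves the arm, as the interface text tells. Its arguments: {"type":"object","properties":{"series":{"type":"array"},"newtons":{"type":"number"}},"required":["series"]}

```bash
mkdir -p pics; ls; cat > h.py <<'E'
import numpy as np,cv2
from rig import robot
from scipy.spatial.transform import Rotation as R
def cast(P,u,v,z):
    d=np.array(P["rotation"])@np.linalg.inv(P["mtx"])@[u,v,1.]; o=np.array(P["origin"])
    return o+d*(z-o[2])/d[2]
def proj(P,X):
    c=np.array(P["rotation"]).T@(np.array(X)-P["origin"]); c=np.array(P["mtx"])@c; return c[:2]/c[2]
def snap(n,f):
    im=robot.camera(n); cv2.imwrite(f"pics/{f}.png",im[:,:,::-1]); return im
def rel(target):
    "world target -> shift in tool axes, cm"
    o=robot.get_obs(); return R.from_quat(o["tool_rot"]).inv().apply(np.array(target)-o["position"])*100
E
python3 - <<'E'
from h import *
for n in("top","side"):
    snap(n,n+"0"); P=robot.camera_params(n); print(n,P)
print(robot.get_obs())
a=cv2.imread("pics/top0.png");b=cv2.imread("pics/side0.png")
E
```

```text
pics
top {'mtx': array([[439.20358911,   0.        , 262.45764815],
       [  0.        , 439.20358911, 185.86012638],
       [  0.        ,   0.        ,   1.        ]]), 'origin': array([0.32797156, 0.03432675, 1.32821697]), 'rotation': array([-0.69875918,  0.70999853, -0.06560404,  0.05773905])}
side {'mtx': array([[400.83626768,   0.        , 260.33718037],
       [  0.        , 400.83626768, 193.54493508],
       [  0.        ,   0.        ,   1.        ]]), 'origin': array([0.19645731, 0.68118895, 0.99761801]), 'rotation': array([-0.21285543,  0.91905895, -0.32123069,  0.08266835])}
{'time': 0.1, 'q': array([-1.42152519e+00,  5.28383972e-01,  1.43375806e+00, -1.58461449e-05,
        1.18140378e+00, -1.78490543e-01]), 'joint_velocities': array([-2.12927390e-04, -1.39826036e-03, -5.26289341e-03,  6.26549514e-06,
        1.90109440e-03, -2.83929792e-03]), 'joint_torque': array([-6.89139615e-04, -4.40986776e+01, -1.77150679e+01,  6.34528440e-02,
        5.34561288e-02, -5.80393385e-05]), 'position': array([ 0.20113921, -0.5910988 ,  0.24066796]), 'tool_rot': array([ 9.86600600e-01,  1.63151166e-01,  6.94081107e-06, -9.76583056e-04]), 'ft_force': array([ 0.06847751, -0.3072216 ,  0.2795298 ]), 'moment': array([-0.00085079, -0.02553226,  0.0057794 ]), 'grip_width': 0.08687071369162978}
```

Rotation is a quaternion; fix the helper and view the pictures.

```bash
sed -i 's/np.array(P\["rotation"\])/R.from_quat(P["rotation"]).as_matrix()/' h.py; grep -n as_matrix h.py
```

```text
5:    d=R.from_quat(P["rotation"]).as_matrix()@np.linalg.inv(P["mtx"])@[u,v,1.]; o=np.array(P["origin"])
8:    c=R.from_quat(P["rotation"]).as_matrix().T@(np.array(X)-P["origin"]); c=np.array(P["mtx"])@c; return c[:2]/c[2]
```

View pics/top0.png

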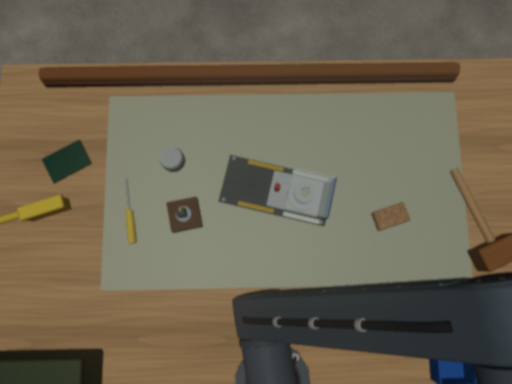

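View pics/side0.png

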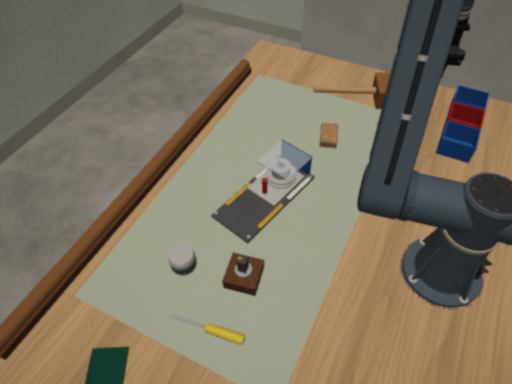

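```bash
python3 - <<'E'
from h import *
a=cv2.imread("pics/top0.png");b=cv2.imread("pics/side0.png")
c=np.zeros((600,800,3),np.uint8)
def put(im,x0,y0,w,h,s,X,Y): c[Y:Y+h*s,X:X+w*s]=cv2.resize(im[y0:y0+h,x0:x0+w],None,fx=s,fy=s,interpolation=cv2.INTER_CUBIC)
put(a,215,150,125,78,4,0,0); put(a,160,192,48,48,6,505,0)
put(b,210,138,110,104,2,0,312); put(b,218,248,50,50,5,230,312); put(b,250,145,64,50,4,490,312)
cv2.imwrite("pics/c0.png",c)
for n,im in(("top",a),("side",b)):
    P=robot.camera_params(n); hsv=cv2.cvtColor(im,cv2.COLOR_BGR2HSV)
    for nm,lo,hi in(("red",(0,150,60),(6,255,255)),("red2",(172,150,60),(180,255,255)),("yel",(15,110,90),(32,255,255)),("dark",(0,0,0),(180,120,75)),("wood",(0,80,20),(14,255,110))):
        m=cv2.inRange(hsv,lo,hi); m[:, :100]=0; m[280 if n=="top" else 320:]=0; m[:90 if n=="top" else 100]=0
        k,_,st,ce=cv2.connectedComponentsWithStats(m)
        for i in range(1,k):
            if st[i,4]>=(15 if nm[0]!='w' else 60) and st[i,4]<4000:
                z={"r":.085,"y":.012,"d":.012,"w":.042}[nm[0]]
                q,_,ang=cv2.minAreaRect(np.argwhere(np.arange(k)[0]+(_==i))[:,::-1].astype(np.float32)) if 0 else ((0,0),0,0)
                print(n,nm,st[i],ce[i].round(1),cast(P,*ce[i],z).round(4))
E
```

```text
top yel [100  90 105 107 883] [119.1 117.5] [0.7835 0.4612 0.012 ]
top yel [210  90  24   3  35] [220.9  90.6] [0.8678 0.1439 0.012 ]
top yel [253  90  10   2  15] [258.   90.5] [0.8668 0.0266 0.012 ]
top yel [248 160  36  11 146] [264.7 165.1] [0.6248 0.0098 0.012 ]
top yel [100 198   2  30  50] [100.4 211.5] [0.4892 0.5054 0.012 ]
top yel [238 201  36  12 160] [255.3 206.5] [0.4971 0.0403 0.012 ]
top yel [375 204  33  25 489] [390.7 216.1] [ 0.4616 -0.3676  0.012 ]
top yel [126 210  10  33 252] [130.3 226.4] [0.4432 0.4142 0.012 ]
top yel [473 262  39  15 214] [493.9 269.8] [ 0.2977 -0.6628  0.012 ]
top dark [170 157  15  14  54] [178.6 165.9] [0.6261 0.2735 0.012 ]
top dark [ 220  158   53   48 1770] [245.9 182.7] [0.5705 0.0678 0.012 ]
top dark [284 169   7   4  18] [287.3 170.4] [ 0.6071 -0.0592  0.012 ]
top dark [169 198  33  34 435] [186.1 212.9] [0.4811 0.2486 0.012 ]
top dark [274 209   8   6  36] [277.9 211.6] [ 0.4806 -0.0275  0.012 ]
top dark [171 219   7   7  26] [173.5 221.7] [0.4551 0.2858 0.012 ]
top dark [320 218   6   7  19] [322.9 219.7] [ 0.4541 -0.1623  0.012 ]
t
[... 932 characters left out ...]
69  174   43   40 1378] [492.1 192.5] [-0.0894 -0.338   0.012 ]
side dark [ 213  190   60   53 1502] [243.8 214.7] [0.5699 0.0747 0.012 ]
side dark [282 199   7   6  23] [284.8 201.4] [ 0.479  -0.0255  0.012 ]
side dark [236 256  13  17 131] [242.7 264.4] [0.4937 0.2256 0.012 ]
side dark [173 259  23  16 122] [186.3 268.7] [0.6271 0.3051 0.012 ]
side dark [402 258  66  50 211] [425.6 291.9] [0.025  0.0876 0.012 ]
side dark [257 272   5  15  15] [258.9 279. ] [0.4338 0.2454 0.012 ]
side wood [ 100  100  127  148 2081] [156.8 172.9] [0.887  0.0686 0.042 ]
side wood [451 104  32  22 444] [467.  114.2] [ 0.0436 -0.6481  0.042 ]
side wood [223 253  40  42 863] [243.1 275.8] [0.4678 0.2686 0.042 ]
```

View pics/c0.png

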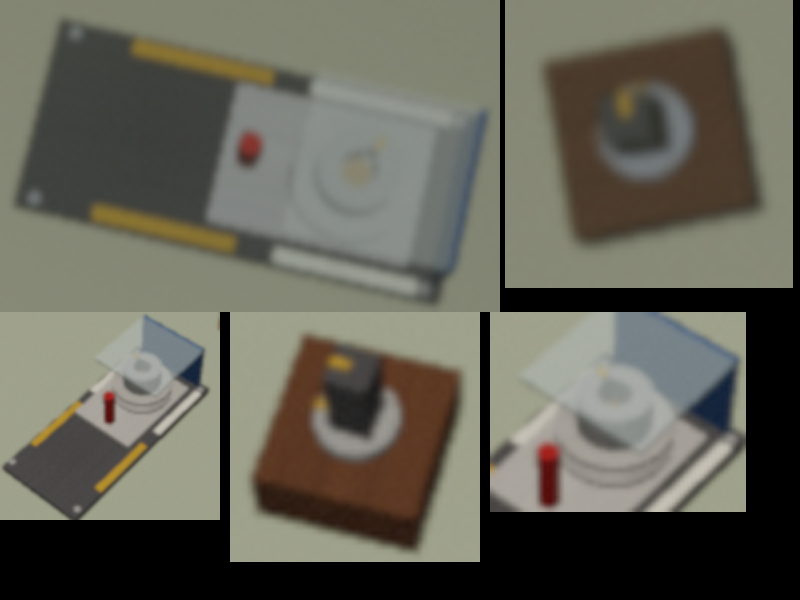

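```bash
python3 - <<'E'
from h import *
T=robot.camera_params("top");S=robot.camera_params("side")
for nm,P,u,v,z in [("front mid",T,224.6,178.4,.012),("posttop",T,277.5,184.6,.085),("posttop",S,264.5,180.2,.085),("bore",T,304.2,192,.082),("bore",S,281,164,.082),("keyline",T,310,185.8,.082),("keyline S",S,277.5,160,.082),
 ("collar",T,183.3,214,.05),("collar",S,243.4,269.2,.05),("collarY",S,236,266.4,.05),("head",S,242.4,258.2,.102),("headY",S,240,257.8,.102),("headY",T,180,209.3,.102),
 ("blockc",T,160+148/6,192+136/6,.042)]:
    print(nm,cast(P,u,v,z).round(4))
e=[(-.075,.115),(.075,.115),(-.075,-.215),(.075,-.215)]
for y in(-.234,):
    for p in e:
        q=R.from_euler("z",y).apply([*p,.012])+[.5615,.027,0]; print(p,proj(T,q).round(1),proj(S,q).round(1))
E
```

```text
front mid [0.585  0.1327 0.012 ]
posttop [ 0.5503 -0.0247  0.085 ]
posttop [ 0.5458 -0.0199  0.085 ]
bore [ 0.528  -0.1012  0.082 ]
bore [ 0.5298 -0.104   0.082 ]
keyline [ 0.5459 -0.1186  0.082 ]
keyline S [ 0.5468 -0.1148  0.082 ]
collar [0.4735 0.2505 0.05  ]
collar [0.4739 0.2548 0.05  ]
collarY [0.4954 0.2561 0.05  ]
head [0.4755 0.2518 0.102 ]
headY [0.4815 0.2535 0.102 ]
headY [0.481  0.2511 0.102 ]
blockc [0.4724 0.2478 0.042 ]
(-0.075, 0.115) [216.8 201.2] [247.4 242.2]
(0.075, 0.115) [228.2 154.1] [210.  215.4]
(-0.075, -0.215) [323.9 224.8] [313.6 175.2]
(0.075, -0.215) [333.3 176.9] [277.5 154.4]
```

```bash
cat >> h.py <<'E'
def goal(xyz,yang):
    "shift cm, turn deg to TCP at xyz, pointing down, tool y at world angle yang (deg, mod 180)"
    o=robot.get_obs(); Q=R.from_quat(o["tool_rot"]); best=None
    for a in(yang,yang+180):
        t=np.radians(a); y=np.array([np.cos(t),np.sin(t),0]); z=np.array([0,0,-1.]); x=np.cross(y,z)
        r=(Q.inv()*R.from_matrix(np.c_[x,y,z])).as_rotvec(degrees=True)
        if best is None or np.linalg.norm(r)<np.linalg.norm(best): best=r
    print("t",round(o["time"],2),"shift",rel(xyz).round(2),"turn",best.round(2),"F",o["ft_force"].round(1),"pos",o["position"].round(4),"w",round(o["grip_width"],4),"q6",o["q"][5].round(2))
E
python3 -c "
from h import *
goal([.548,-.022,.17],-13.4)"
```

```text
t 0.1 shift [ 51.16 -42.7    7.17] turn [ -0.09  -0.07 -57.82] F [ 0.1 -0.3  0.3] pos [ 0.2011 -0.5911  0.2407] w 0.0869 q6 -0.18
```

Emit:
apply_moves --pt "3 -2.5 0 0 0 -5 0.9" --pt "6 -5 0 0 0 -10 0.9" --pt "9 -7.5 0 0 0 -16 0.9" --pt "12 -10 0 0 0 -22 0.9" --pt "15 -12.5 0 0 0 -28 0.9"

```text
time: 0.52
position: [0.3034, -0.4231, 0.2411]
tool_rot: [0.917, 0.399, 0.0, -0.001]
ft_force: [-0.2, 0.9, 0.4]
grip_width: 0.0785
```

```bash
python3 -c "
from h import *
goal([.548,-.022,.17],-13.4)"
```

```text
t 0.52 shift [46.02 -9.44  7.15] turn [ -0.04  -0.05 -29.57] F [-0.2  0.9  0.4] pos [ 0.3034 -0.4231  0.2411] w 0.0785 q6 -0.41
```

Emit:
apply_moves --pt "4 -0.8 0 0 0 -6 0.9" --pt "8 -1.6 0 0 0 -12 0.9" --pt "12 -2.4 0 0 0 -18 0.9" --pt "16 -3.3 0 0 0 -24 0.9" --pt "20 -4.1 0 0 0 -29.5 0.9"

```text
time: 0.93
position: [0.4104, -0.2491, 0.2414]
tool_rot: [0.785, 0.619, -0.0, -0.0]
ft_force: [0.4, 0.5, -0.4]
grip_width: 0.078
```

```bash
python3 -c "
from h import *
goal([.548,-.022,.17],-13.4)"
```

```text
t 0.93 shift [25.29  8.1   7.14] turn [-0.04 -0.03 -0.05] F [ 0.4  0.5 -0.4] pos [ 0.4104 -0.2491  0.2414] w 0.078 q6 -0.54
```

Emit:
apply_moves --pt "3.8 1.2 0 0 0 0 0.9" --pt "7.6 2.4 0 0 0 0 0.9" --pt "11.4 3.6 0 0 0 0 0.9" --pt "15.2 4.9 0 0 0 0 0.9" --pt "19 6.1 1 0 0 0 0.9"

```text
time: 1.35
position: [0.5163, -0.0796, 0.2328]
tool_rot: [0.786, 0.618, 0.001, 0.002]
ft_force: [0.2, -1.5, 0.6]
grip_width: 0.0784
```

Emit:
apply_moves --pt "2 0.7 1 0 0 0 0.9" --pt "4 1.3 3 0 0 0 0.9" --pt "6 1.9 6 0 0 0 0.9" --pt "6 1.9 6 0 0 0 0.9" --pt "6 1.9 6 0 0 0 0.9"

```text
time: 1.77
position: [0.5458, -0.0262, 0.1697]
tool_rot: [0.786, 0.619, -0.002, -0.002]
ft_force: [0.5, 0.3, 0.6]
grip_width: 0.0783
```

```bash
python3 -c "
from h import *
goal([.548,-.022,.07],-13.4)
a=snap('top','t1');b=snap('side','s1')
c=np.hstack([cv2.resize(a[130:250,200:350],(400,320)),cv2.resize(b[120:240,210:360],(400,320))]);cv2.imwrite('pics/c1.png',c[:,:,::-1])"
```

```text
t 1.77 shift [0.47 0.17 9.97] turn [-0.3   0.02 -0.18] F [0.5 0.3 0.6] pos [ 0.5458 -0.0262  0.1697] w 0.0783 q6 -0.02
```

View pics/c1.png

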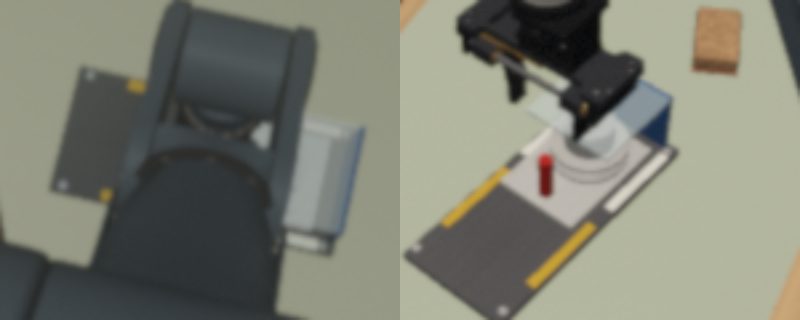

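Emit:
apply_moves --pt "0.5 0.2 3 0.3 0 0 0.9" --pt "0.5 0.2 6 0.3 0 0 0.9" --pt "0.5 0.2 8.5 0.3 0 0 0.9" --pt "0.5 0.2 9.9 0.3 0 0 0.7" --pt "0.5 0.2 9.9 0.3 0 0 0.5"

```text
time: 2.28
position: [0.5489, -0.0241, 0.0713]
tool_rot: [0.787, 0.617, -0.003, -0.003]
ft_force: [0.5, -0.6, 0.2]
grip_width: 0.0717
```

Emit:
apply_moves --pt "0 0 0 0 0 0 0.4" --pt "0 0 0 0 0 0 0.3" --pt "0 0 0 0 0 0 0.2" --pt "0 0 0 0 0 0 0.0" --pt "0 0 0 0 0 0 0" --newtons 8

```text
time: 2.7
position: [0.5509, -0.0232, 0.0737]
tool_rot: [0.787, 0.618, -0.001, -0.001]
ft_force: [-0.2, -0.1, -0.2]
grip_width: 0.0391
```

Emit:
apply_moves --pt "0 0 0 0 0 0 0" --pt "0 0 0 0 0 0 0" --pt "0 0 0 0 0 0 0" --pt "0 0 0 0 0 0 0" --pt "0 0 0 0 0 0 0"

```text
time: 3.12
position: [0.5495, -0.0227, 0.0726]
tool_rot: [0.786, 0.618, -0.002, -0.003]
ft_force: [-2.8, 0.3, 3.8]
grip_width: 0.0175
```

```bash
python3 -c "
from h import *
d=np.array([.232,.973,0])*.129
goal(robot.get_obs()['position']+d,-13.4)"
```

```text
t 3.12 shift [12.9  -0.07  0.  ] turn [-0.39 -0.   -0.31] F [-2.8  0.3  3.8] pos [ 0.5495 -0.0227  0.0726] w 0.0175 q6 -0.01
```

Emit:
apply_moves --pt "0.5 0 0 0 0 0 0" --pt "1.5 0 0 0 0 0 0" --pt "2.5 0 0 0 0 0 0" --pt "3.5 0 0 0 0 0 0" --pt "4.5 0 0 0 0 0 0" --newtons 20

```text
time: 3.53
position: [0.5602, 0.0198, 0.0726]
tool_rot: [0.786, 0.618, -0.003, -0.002]
ft_force: [-2.5, -5.1, 3.4]
grip_width: 0.0172
```

Emit:
apply_moves --pt "1 0 0 0 0 0 0" --pt "2 0 0 0 0 0 0" --pt "3 0 0 0 0 0 0" --pt "4 0 0 0 0 0 0" --pt "5 0 0 0 0 0 0"

```text
time: 3.95
position: [0.5725, 0.0683, 0.0726]
tool_rot: [0.786, 0.618, -0.003, -0.001]
ft_force: [-1.3, -6.0, 3.0]
grip_width: 0.0174
```

```bash
python3 -c "
from h import *
d=np.array([.232,.973,0])*.034
o=robot.get_obs();goal(o['position']+d,-13.4);print(R.from_euler('z',13.4,degrees=True).apply(o['ft_force']))"
```

```text
t 3.95 shift [ 3.4  -0.01 -0.01] turn [-0.32  0.15 -0.25] F [-1.3 -6.   3. ] pos [0.5725 0.0683 0.0726] w 0.0174 q6 0.17
[ 0.09184514 -6.16355724  3.04684185]
```

Sliding well: 5-6 N and no lateral load. On to the stop, slower.

Emit:
apply_moves --pt "0.8 0 0 0 0 0 0" --pt "1.6 0 0 0 0 0 0" --pt "2.2 0 0 0 0 0 0" --pt "2.7 0 0 0 0 0 0" --pt "3.0 0 0 0 0 0 0"

```text
time: 4.37
position: [0.5801, 0.0981, 0.0726]
tool_rot: [0.786, 0.618, -0.002, -0.001]
ft_force: [-1.0, -5.0, 2.8]
grip_width: 0.0175
```

Emit:
apply_moves --pt "0.2 0 0 0 0 0 0" --pt "0.4 0 0 0 0 0 0" --pt "0.6 0 0 0 0 0 0" --pt "0.8 0 0 0 0 0 0"

```text
time: 4.7
position: [0.5814, 0.1035, 0.0726]
tool_rot: [0.786, 0.619, -0.004, -0.0]
ft_force: [-3.3, -17.8, 4.0]
grip_width: 0.0176
```

Emit:
apply_moves --pt "0.2 0 0 0 0 0 0" --pt "0.2 0 0 0 0 0 0" --pt "0.2 0 0 0 0 0 0"

```text
time: 4.95
position: [0.5815, 0.1036, 0.0726]
tool_rot: [0.785, 0.619, -0.005, -0.0]
ft_force: [-2.7, -19.1, 5.0]
grip_width: 0.0175
```

Emit:
apply_moves --pt "-0.4 0 0 0 0 0 0.3" --pt "-0.4 0 0 0 0 0 0.9" --pt "-0.4 0 0 0 0 0 0.9" --pt "-0.4 0 0 0 0 0 0.9" --pt "-0.4 0 -2 0 0 0 0.9"

```text
time: 5.37
position: [0.5788, 0.1051, 0.0895]
tool_rot: [0.786, 0.618, -0.004, -0.005]
ft_force: [0.2, 0.7, 0.4]
grip_width: 0.0433
```

Emit:
apply_moves --pt "0 0 -4 0 0 0 0.9" --pt "0 0 -8 0 0 0 0.9" --pt "0 0 -12 0 0 0 0.9"

```text
time: 5.62
position: [0.5815, 0.1052, 0.2135]
tool_rot: [0.786, 0.618, -0.002, -0.003]
ft_force: [1.2, 0.1, 0.3]
grip_width: 0.0629
```

```bash
python3 -c "
from h import *
goal([.4745,.2525,.21],94)
a=snap('top','t2');b=snap('side','s2')
c=np.hstack([cv2.resize(a[140:240,160:285],(400,320)),cv2.resize(b[170:300,200:362],(400,320))]);cv2.imwrite('pics/c2.png',c[:,:,::-1])"
```

```text
t 5.62 shift [ 11.79 -13.88   0.45] turn [-0.36  0.22 72.32] F [1.2 0.1 0.3] pos [0.5815 0.1052 0.2135] w 0.0629 q6 0.23
```

View pics/c2.png

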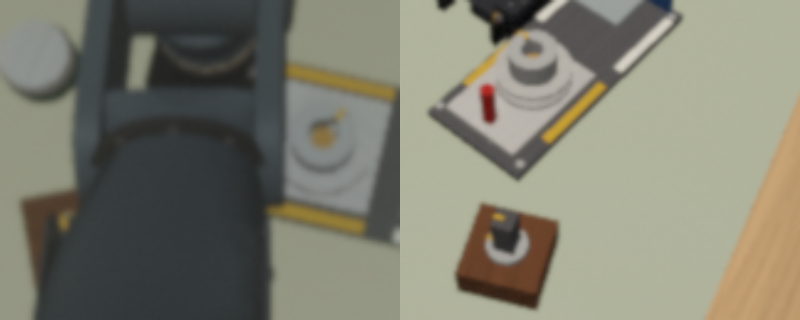

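```bash
python3 - <<'E'
from h import *
T=robot.camera_params("top");S=robot.camera_params("side")
for n,f,P,box in(("T","t2",T,(245,165,285,205)),("S","s2",S,(240,175,285,215)),("T0","t0" ,T,None),("S0","side0",S,(225,245,265,280)),("T0","top0",T,(170,200,200,230))):
    if box is None: continue
    im=cv2.imread(f"pics/{f}.png"); x0,y0,x1,y1=box; im=im[y0:y1,x0:x1]
    b,g,r=[im[...,i].astype(float) for i in range(3)]
    w=np.clip((r+g)/2-b-22,0,None); m=(w>6).astype(np.uint8)
    k,l,st,ce=cv2.connectedComponentsWithStats(m)
    for i in range(1,k):
        if st[i,4]<4: continue
        yy,xx=np.nonzero(l==i); ww=w[yy,xx]; u,v=np.average(xx,weights=ww)+x0,np.average(yy,weights=ww)+y0
        print(n,st[i],round(u,1),round(v,1),[ (z,cast(P,u,v,z)[:2].round(4)) for z in((.06,.082) if n in"TS" else(.05,.102,.042))])
E
```

```text
T [ 10   0  29   7 101] 272.2 166.9 [(0.06, array([ 0.6082, -0.0114])), (0.082, array([ 0.6034, -0.0106]))]
T [20  9  2  3  5] 265.6 175.3 [(0.06, array([0.5832, 0.0084])), (0.082, array([0.5787, 0.0089]))]
T [13 14  6  7 34] 260.4 182.4 [(0.06, array([0.562 , 0.0242])), (0.082, array([0.558 , 0.0243]))]
T [ 0 38 12  2 16] 250.2 203.9 [(0.06, array([0.499 , 0.0547])), (0.082, array([0.496 , 0.0544]))]
S [ 6  7  6  4 16] 249.3 183.4 [(0.06, array([ 0.5918, -0.0074])), (0.082, array([0.5825, 0.0088]))]
S [ 0 11  4  6 14] 241.2 188.7 [(0.06, array([0.6042, 0.022 ])), (0.082, array([0.5947, 0.0375]))]
S [11 16  5  3 11] 253.3 192.1 [(0.06, array([0.565, 0.018])), (0.082, array([0.5563, 0.0335]))]
S [28 28 16 12 88] 276.1 209.2 [(0.06, array([0.4763, 0.0459])), (0.082, array([0.4697, 0.0608]))]
S0 [  0   8  39  27 493] 243.2 267.4 [(0.05, array([0.4768, 0.2504])), (0.102, array([0.4614, 0.274 ])), (0.042, array([0.4792, 0.2468]))]
T0 [ 8  6  3  6 14] 179.3 208.6 [(0.05, array([0.4894, 0.2624])), (0.102, array([0.4829, 0.2531])), (0.042, array([0.4904, 0.2638]))]
```

Emit:
apply_moves --pt "2.4 -2.8 0 0 0 -4 0.9" --pt "4.8 -5.6 0 0 0 -8 0.9" --pt "7.2 -8.3 0 0 0 -12 0.9" --pt "9.6 -11.2 0 0 0 -16 0.9" --pt "11.7 -13.9 0 0 0 -18 0.9"

```text
time: 6.13
position: [0.4729, 0.2528, 0.2126]
tool_rot: [0.679, 0.734, -0.001, -0.003]
ft_force: [1.7, -0.1, 0.2]
grip_width: 0.0786
```

```bash
python3 -c "
from h import *
goal([.4745,.2518,.21],5)
robot.camera('top');goal([.4745,.2518,.082],5)"
```

```text
t 6.13 shift [-0.11  0.15  0.26] turn [-0.34 -0.15 -0.53] F [ 1.7 -0.1  0.2] pos [0.4729 0.2528 0.2126] w 0.0786 q6 0.2
t 6.18 shift [-0.62  0.8  13.03] turn [-0.66 -0.31 -0.33] F [-2.8  1.5 -0. ] pos [0.4676 0.2567 0.2124] w 0.078 q6 0.2
```

Emit:
apply_moves --pt "0 0 0 0 0 0 0.9" --pt "0 0 0 0 0 0 0.9" --pt "0 0 0 0 0 0 0.9" --pt "0 0 0 0 0 0 0.9"

```text
time: 6.52
position: [0.4757, 0.2501, 0.2131]
tool_rot: [0.681, 0.733, -0.001, -0.002]
ft_force: [0.4, 0.1, 0.7]
grip_width: 0.0782
```

```bash
python3 -c "
from h import *
goal([.4745,.2518,.080],5)
b=snap('side','s3');cv2.imwrite('pics/c3.png',cv2.resize(b[200:310,190:320],(650,550))[:,:,::-1])"
```

```text
t 6.52 shift [ 0.15 -0.05 13.31] turn [-0.26 -0.09 -0.8 ] F [0.4 0.1 0.7] pos [0.4757 0.2501 0.2131] w 0.0782 q6 0.2
```

View pics/c3.png

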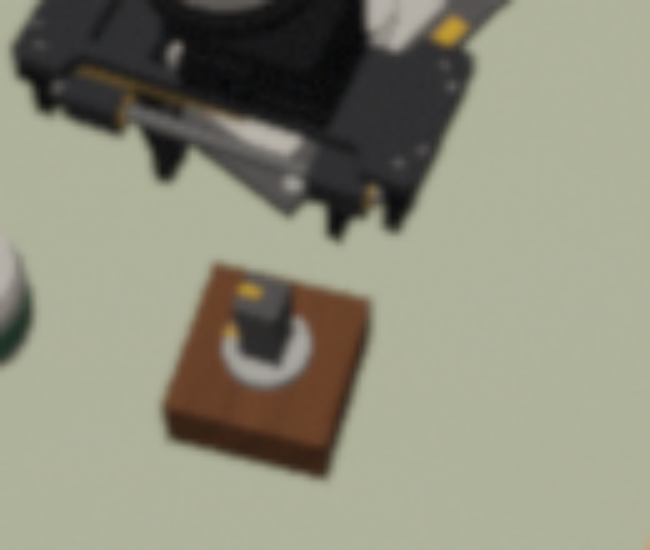

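Emit:
apply_moves --pt "0.15 0 4 0 0 0 0.9" --pt "0.15 0 8 0 0 0 0.9" --pt "0.15 0 11 0 0 0 0.9" --pt "0.15 0 13.3 0 0 0 0.9" --pt "0.15 0 13.3 0 0 0 0.8"

```text
time: 6.98
position: [0.4716, 0.2505, 0.0759]
tool_rot: [0.681, 0.732, -0.005, -0.005]
ft_force: [-1.3, -0.4, -0.3]
grip_width: 0.0763
```

Emit:
apply_moves --pt "0 0 0 0 0 0 0.4" --pt "0 0 0 0 0 0 0.2" --pt "0 0 0 0 0 0 0.1" --pt "0 0 0 0 0 0 0" --pt "0 0 0 0 0 0 0" --newtons 10

```text
time: 7.4
position: [0.4748, 0.2527, 0.0817]
tool_rot: [0.68, 0.733, 0.0, -0.002]
ft_force: [1.1, 0.0, -0.3]
grip_width: 0.0464
```

Emit:
apply_moves --pt "0 0 0 0 0 0 0" --pt "0 0 0 0 0 0 0" --pt "0 0 0 0 0 0 0" --pt "0 0 0 0 0 0 0" --newtons 40

```text
time: 7.73
position: [0.4749, 0.2527, 0.0808]
tool_rot: [0.68, 0.733, -0.0, -0.002]
ft_force: [-0.0, -0.1, 1.9]
grip_width: 0.0237
```

```bash
python3 -c "
from h import *
goal([.4745,.2518,.080],5)
b=snap('side','s4');cv2.imwrite('pics/c4.png',cv2.resize(b[210:310,190:320],(650,500))[:,:,::-1]);print(robot.get_obs()['moment'])"
```

```text
t 7.73 shift [-0.08 -0.05  0.08] turn [-0.14 -0.11 -0.71] F [-0.  -0.1  1.9] pos [0.4749 0.2527 0.0808] w 0.0237 q6 0.2
[-0.03346493 -0.39165849 -0.03108346]
```

View pics/c4.png

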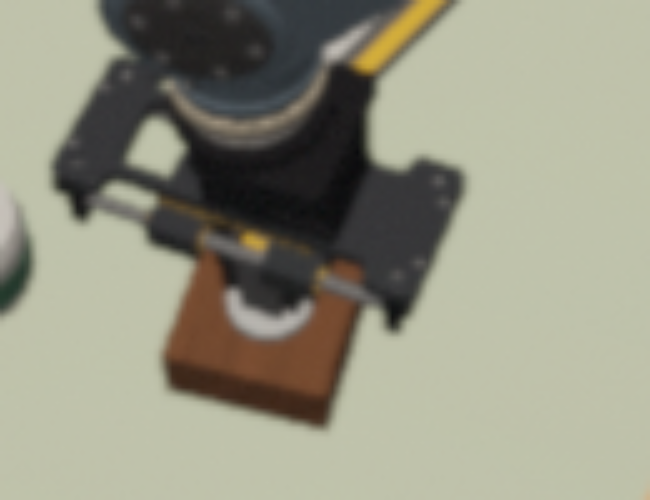

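Emit:
apply_moves --pt "0 0 -1 0 0 0 0" --pt "0 0 -3 0 0 0 0" --pt "0 0 -6 0 0 0 0" --pt "0 0 -9 0 0 0 0" --pt "0 0 -11 0 0 0 0"

```text
time: 8.2
position: [0.4742, 0.2524, 0.1925]
tool_rot: [0.68, 0.733, -0.001, -0.002]
ft_force: [0.8, 1.0, -3.0]
grip_width: 0.0234
```

```bash
python3 -c "
from h import *
goal([.562,.025,.19],-42)"
```

```text
t 8.2 shift [-23.33   7.06   0.17] turn [-3.000e-01  1.000e-02  4.628e+01] F [ 0.8  1.  -3. ] pos [0.4742 0.2524 0.1925] w 0.0234 q6 0.2
```

Emit:
apply_moves --pt "-2 0.6 0 0 0 5 0" --pt "-5 1.5 0 0 0 11 0" --pt "-8 2.4 0 0 0 17 0" --pt "-11 3.3 0 0 0 23 0" --pt "-14 4.2 0 0 0 29 0"

```text
time: 8.62
position: [0.5257, 0.1148, 0.1898]
tool_rot: [0.843, 0.537, -0.003, -0.003]
ft_force: [0.7, 0.3, -2.3]
grip_width: 0.0238
```

```bash
python3 -c "
from h import *
goal([.562,.025,.19],-42)"
```

```text
t 8.62 shift [-6.61  7.08 -0.06] turn [-0.42  0.18 17.02] F [ 0.7  0.3 -2.3] pos [0.5257 0.1148 0.1898] w 0.0238 q6 0.44
```

Emit:
apply_moves --pt "-2.2 2.4 0 0 0 5.5 0" --pt "-4.4 4.7 0 0 0 11 0" --pt "-6.3 6.8 0 0 0 17 0" --pt "-6.3 6.8 0 0 0 17 0" --pt "-6.3 6.8 0 0 0 17 0"

```text
time: 9.03
position: [0.5619, 0.0288, 0.1892]
tool_rot: [0.913, 0.408, -0.003, -0.002]
ft_force: [-0.5, 0.4, -3.2]
grip_width: 0.0235
```

Emit:
apply_moves --pt "0 0 0 0 0 0 0" --pt "0 0 0 0 0 0 0" --pt "0 0 0 0 0 0 0"

```text
time: 9.28
position: [0.5612, 0.0315, 0.1894]
tool_rot: [0.912, 0.41, -0.003, -0.002]
ft_force: [0.4, -0.6, -3.1]
grip_width: 0.0234
```

```bash
python3 -c "
from h import *
goal([.562,.025,.165],-42)
a=snap('top','t5');b=snap('side','s5')
c=np.hstack([cv2.resize(a[130:240,210:320],(400,400)),cv2.resize(b[140:240,200:300],(400,400))]);cv2.imwrite('pics/c5.png',c[:,:,::-1])"
```

```text
t 9.28 shift [-0.42  0.5   2.44] turn [-0.35  0.18  0.4 ] F [ 0.4 -0.6 -3.1] pos [0.5612 0.0315 0.1894] w 0.0234 q6 0.58
```

View pics/c5.png

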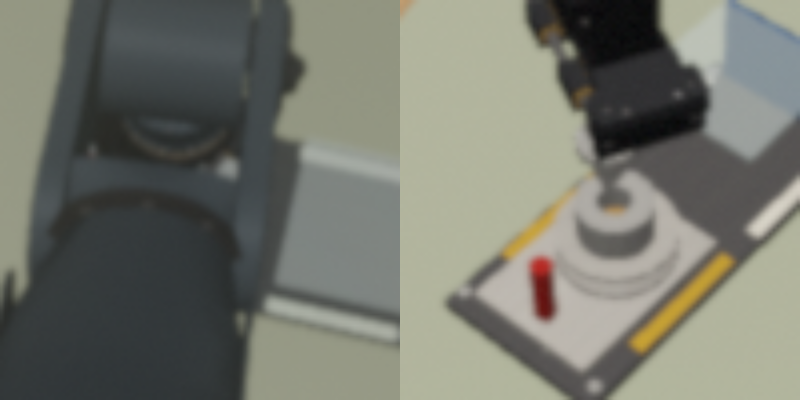

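Emit:
apply_moves --pt "-0.4 0.5 0.5 0.4 -0.2 0 0" --pt "-0.4 0.5 1.5 0.4 -0.2 0 0" --pt "-0.4 0.5 2.6 0.4 -0.2 0 0" --pt "-0.4 0.5 2.6 0.4 -0.2 0 0" --pt "-0.4 0.5 2.6 0.4 -0.2 0 0"

```text
time: 9.8
position: [0.562, 0.024, 0.162]
tool_rot: [0.913, 0.409, -0.007, -0.005]
ft_force: [-0.1, 0.0, -3.2]
grip_width: 0.0236
```

```bash
python3 -c "
from h import *
goal([.562,.025,.15],-42)
b=snap('side','s6');cv2.imwrite('pics/c6.png',cv2.resize(b[160:225,225:290],(585,585),interpolation=cv2.INTER_CUBIC)[:,:,::-1])
P=robot.camera_params('side');p=robot.get_obs()['position']
for X in([.562,.025,.082],[.562,.025,.06],[p[0],p[1],p[2]-.071],[p[0],p[1],p[2]-.039]): print(((proj(P,X)-[225,160])*9).round())"
```

```text
t 9.8 shift [ 0.08 -0.05  1.2 ] turn [-0.85  0.46  0.27] F [-0.1  0.  -3.2] pos [0.562 0.024 0.162] w 0.0236 q6 0.57
[251. 265.]
[253. 307.]
[250. 243.]
[247. 179.]
```

View pics/c6.png

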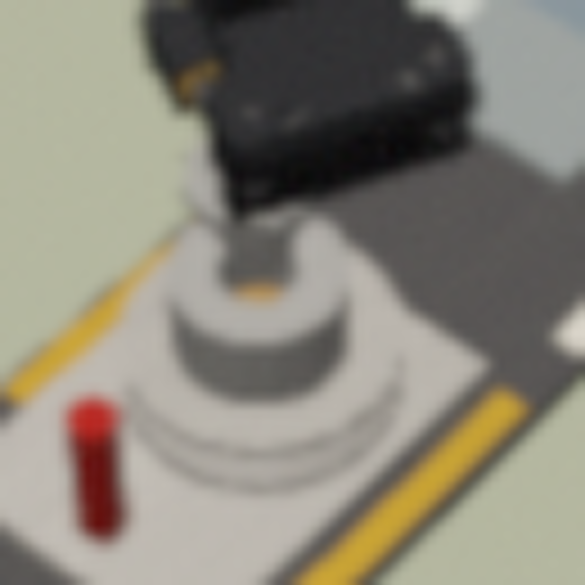

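Emit:
apply_moves --pt "0 0 0.2 -0.8 0.4 0 0" --pt "0 0 0.5 -0.8 0.4 0 0" --pt "0 0 0.8 -0.8 0.4 0 0" --pt "0 0 1.1 -0.8 0.4 0 0" --pt "0 0 1.1 -0.8 0.4 0 0"

```text
time: 10.27
position: [0.5627, 0.0239, 0.152]
tool_rot: [0.913, 0.409, 0.0, 0.001]
ft_force: [-0.1, 0.6, -3.0]
grip_width: 0.0237
```

```bash
python3 -c "
from h import *
goal([.562,.025,.15],-42);print(robot.get_obs()['moment'])"
```

```text
t 10.27 shift [ 0.03 -0.13  0.2 ] turn [ 0.08 -0.02  0.28] F [-0.1  0.6 -3. ] pos [0.5627 0.0239 0.152 ] w 0.0237 q6 0.57
[-0.06668922 -0.06074298  0.0171156 ]
```

Emit:
apply_moves --pt "0 0 0.2 0 0 0 0" --pt "0 0 0.4 0 0 0 0" --pt "0 0 0.6 0 0 0 0" --pt "0 0 0.6 0 0 0 0"

```text
time: 10.6
position: [0.5625, 0.024, 0.146]
tool_rot: [0.913, 0.409, 0.0, 0.0]
ft_force: [-0.4, 0.5, -3.2]
grip_width: 0.0236
```

Emit:
apply_moves --pt "0 0 0.2 0 0 0 0" --pt "0 0 0.4 0 0 0 0" --pt "0 0 0.4 0 0 0 0"

```text
time: 10.85
position: [0.5625, 0.024, 0.142]
tool_rot: [0.913, 0.409, 0.0, 0.0]
ft_force: [-1.3, 0.4, -3.0]
grip_width: 0.0237
```

```bash
python3 -c "
from h import *
goal([.562,.025,.15],-42);print(robot.get_obs()['moment'])"
```

```text
t 10.85 shift [ 0.04 -0.1  -0.8 ] turn [ 0.06 -0.02  0.28] F [-1.3  0.4 -3. ] pos [0.5625 0.024  0.142 ] w 0.0237 q6 0.57
[ 0.12729742  0.2651131  -0.01695811]
```

Emit:
apply_moves --pt "0 0 0.15 0 0 0 0" --pt "0 0 0.3 0 0 0 0" --pt "0 0 0.3 0 0 0 0"

```text
time: 11.1
position: [0.5625, 0.024, 0.1391]
tool_rot: [0.913, 0.409, 0.0, 0.0]
ft_force: [-1.6, 0.8, -3.0]
grip_width: 0.0239
```

```bash
python3 -c "
from h import *
goal([.562,.025,.15],-42);print(robot.get_obs()['moment'])"
```

```text
t 11.1 shift [ 0.04 -0.1  -1.09] turn [ 0.07 -0.02  0.28] F [-1.6  0.8 -3. ] pos [0.5625 0.024  0.1391] w 0.0239 q6 0.57
[ 0.10082784  0.42116248 -0.02810434]
```

Emit:
apply_moves --pt "0 0 0.2 0 0 0 0" --pt "0 0 0.4 0 0 0 0" --pt "0 0 0.6 0 0 0 0" --pt "0 0 0.6 0 0 0 0"

```text
time: 11.43
position: [0.5626, 0.024, 0.133]
tool_rot: [0.913, 0.409, 0.0, 0.0]
ft_force: [-2.4, 0.4, -3.4]
grip_width: 0.0236
```

```bash
python3 -c "
from h import *
goal([.562,.025,.15],-42);print(robot.get_obs()['moment'])
b=snap('side','s7');cv2.imwrite('pics/c7.png',cv2.resize(b[160:225,225:290],(585,585),interpolation=cv2.INTER_CUBIC)[:,:,::-1])"
```

```text
t 11.43 shift [ 0.04 -0.1  -1.7 ] turn [ 0.06 -0.02  0.28] F [-2.4  0.4 -3.4] pos [0.5626 0.024  0.133 ] w 0.0236 q6 0.57
[ 0.18845652  0.5943299  -0.01604325]
```

View pics/c7.png

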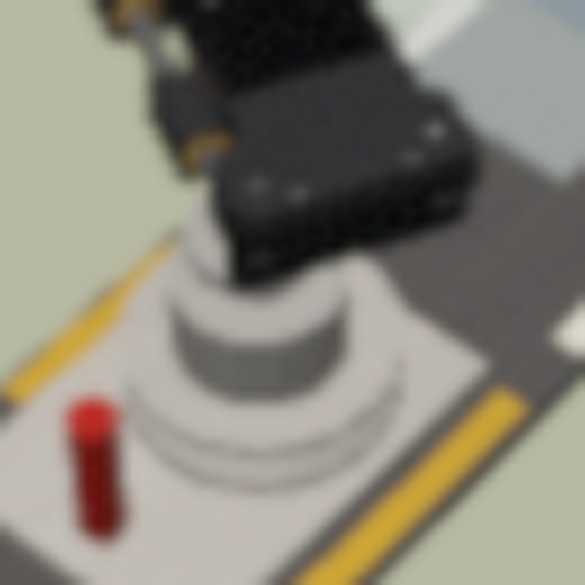

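Emit:
apply_moves --pt "-0.05 -0.05 0.3 0 0 0 0" --pt "-0.05 -0.05 0.6 0 0 0 0" --pt "-0.05 -0.05 0.9 0 0 0 0" --pt "-0.05 -0.05 1.1 0 0 0 0" --pt "-0.05 -0.05 1.1 0 0 0 0" --newtons 50

```text
time: 11.9
position: [0.5625, 0.0239, 0.1229]
tool_rot: [0.913, 0.409, 0.001, 0.001]
ft_force: [-3.2, 1.6, 3.1]
grip_width: 0.0238
```

Emit:
apply_moves --pt "0 0 0.2 0 0 0 0" --pt "0 0 0.4 0 0 0 0" --pt "0 0 0.4 0 0 0 0"

```text
time: 12.15
position: [0.5625, 0.0239, 0.1207]
tool_rot: [0.913, 0.409, 0.001, 0.001]
ft_force: [-6.6, 1.5, 15.8]
grip_width: 0.024
```

```bash
python3 -c "
from h import *
goal([.562,.025,.15],-42);print(robot.get_obs()['moment'])"
```

```text
t 12.15 shift [ 0.05 -0.1  -2.93] turn [ 0.16 -0.08  0.29] F [-6.6  1.5 15.8] pos [0.5625 0.0239 0.1207] w 0.024 q6 0.57
[ 0.47320067  1.48999428 -0.02506354]
```

Emit:
apply_moves --pt "-0.05 -0.05 0.15 0 0 0 0" --pt "-0.05 -0.05 0.15 0 0 0 0" --pt "-0.05 -0.05 0.15 0 0 0 0" --pt "-0.05 -0.05 0.15 0 0 0 0" --pt "-0.05 -0.05 0.15 0 0 0 0"

```text
time: 12.57
position: [0.5624, 0.0239, 0.1206]
tool_rot: [0.913, 0.409, 0.002, 0.001]
ft_force: [-7.3, 3.0, 23.2]
grip_width: 0.0237
```

```bash
python3 -c "
from h import *
goal([.562,.025,.1208],-42)
b=snap('side','s8');cv2.imwrite('pics/c8.png',cv2.resize(b[150:310,190:350],(600,600),interpolation=cv2.INTER_CUBIC)[:,:,::-1])"
```

```text
t 12.57 shift [ 0.05 -0.1  -0.02] turn [ 0.25 -0.16  0.28] F [-7.3  3.  23.2] pos [0.5624 0.0239 0.1206] w 0.0237 q6 0.57
```

View pics/c8.png

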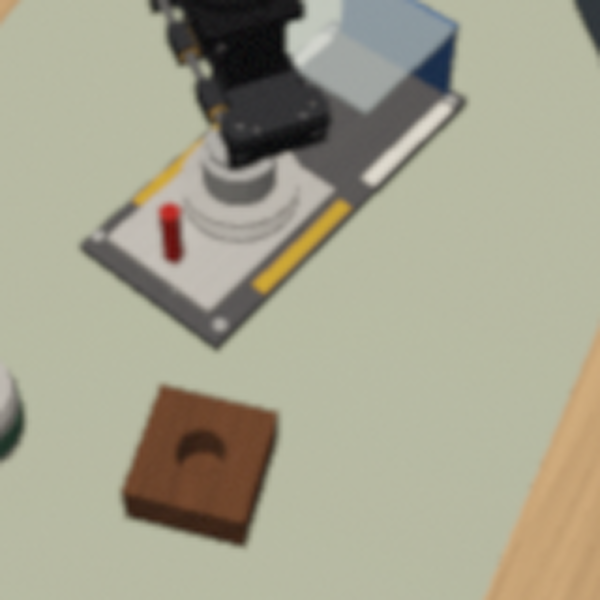

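The picture shows the collar seated on the boss at about (240,165), the carriage at the yellow marks, and the block empty. The position holds firm at 0.1206 m with a 23 N press, so I am handing in.

```bash
python3 -c "
from rig import robot
print(robot.hand_in())"
```

```text
the job is handed in; nothing more can be done
None
```

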